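# Free a porcelain plaque from the engraver's vise

## Robot

A 6-joint arm with a two-finger parallel gripper is mounted at the origin on the work surface. World frame = base frame: x ahead of the robot, y to its left, z up, the work surface at z = 0. Lengths are in m, angles in rad, forces in N, time in s.
With the tool pointing down it reaches from about 0.375 to 0.9 m from the base axis. Payload 3.1 kg.
Tool frame: the origin (TCP) lies midway between the tips of the shut fingers; the grasp point (between the pads) lies bot.pinch_z behind it (bot.pinch_z is the distance from the TCP to the grasp point, in m); z points along the fingers, y is the line along which they close (so a half turn about z gives the same grasp; the last joint's range is limited). The gripper opens to 87 mm and grips with 3 to 60 N. Pads are 19 mm wide; open, the fingers measure 117 mm over their backs; the gripper's body (75 mm by 190 mm) begins 51 mm behind the grasp point.
Start: joints at [0.977, 0.527, 1.433, -0, 1.181, -0.178], TCP at [0.252, 0.572, 0.223] pointing down, gripper open.
Joint ranges: [-3.08, 3.08], [-0.75, 2.2], [0.22, 2.44], [-1.43, 4.57], [0, 2.65], [-2.85, 2.85]. Speed limits (rad/s): [2.79, 2.79, 3.14, 3.14, 3.14, 3.14].

## Interface

Orientations are given as a unit quaternion [w, x, y, z].
In Python, from rig import bot, imaging gives the robot as it stands.
- The arm moves only by the tool carry_out, never from a script. Its argument "series" is a list of rows, each an object of numbers: "tx", "ty", "tz": the shift along the tool's x, y, z as a fraction of full scale; "rx", "ry", "rz": the turn, a rotation vector about the tool's x, y, z as a fraction of full scale; "hand": the opening, from 0 (shut) to 1 (fully open). In form: [{"tx": .., "ty": .., "tz": .., "rx": .., "ry": .., "rz": .., "hand": ..}, ...]. A call has 1 to 20 rows; each row shifts and turns the commanded pose from where the row before left it, along the tool's axes as they then stand; what a row does not reach is not made up. Full scale, the value 1, is 0.1 m for a shift and 0.5 rad for a turn. A row lasts 1/8 s, in which the tool goes at most 62.5 mm and 10.7 degrees, less where a joint would pass 70% of its speed; a pose out of reach is approached as far as the arm can. A call with a number of a shift or a turn outside -1 to 1 is refused whole. A call with a gripper value outside its range is refused whole. The fingers move at their own pace and stop on an object; "newtons" is the grip in N (left out, the last holds). Time passes only in rows, so rows that do not move let the fingers close. It gives the time, the measured TCP pose, the force, the opening and the grip force at its end, in the units of the state.
- bot.sense(): the state, without advancing time (a new reading comes with each control period).
- imaging.read_camera(name): name is "scene" or "side" or "wrist"; returns the picture (420x560x3 uint8, red, green, blue); there is no depth.
- imaging.camera_model(name): a dict with "vertical_fov" (degrees; the focal length in pixels is half the picture's height over the tangent of half this angle, whatever the lens; pixels are square), "cx", "cy" (the principal point, pixels), "R" (3x3) and "t" (3): a world point X has camera coordinates R X + t; the wrist camera has in their place "hand_eye" (4x4, takes a point from camera to tool coordinates, whose origin is the TCP and whose axes are the flange's). Camera axes: x right, y down, z forward; pixel columns grow to the right and rows downward; lengths in m; the calibration is good to about 2 mm. A picture is of the moment at which its call begins: read the wrist's pose just before it. camera_model takes no time and is no camera call.
- bot.hand_in(): hands the job in; it is judged then, once.
The state is a dict: "time_s": time; "joint_pos": joint angles; "qvel": joint speeds; "tau": joint torques, N m; "ee_pos": TCP position; "eef_rot": TCP orientation; "ft_force": force on the tool from outside, world axes, zero at the start; "moment": the same for the moment, N m; "finger_gap": finger opening in m; "finger_force": force on a finger pad.
Only numpy, scipy, OpenCV 4.12 (cv2) and the standard library are available. Lean on these libraries where they do the work, as an engineer would, in place of code of your own. Each camera call takes 0.05 s, during which the arm holds its last target. There are 200 camera calls.

## Task

Draw the red-knobbed locking pin out of the tilted engraving vise and park it in the vise's free side notch, the one with the green dot, hanging by its collar. Then take the fragile porcelain plaque off the vise without ever gripping it harder than 15 N, and lay it gently, picture side up, level and centred on the sprung felt rest with its long side along the rest's, and let go. Leave the spare pin and everything else on the bench as it is.

Things in the scene. Friction and masses are not known exactly. Their poses are not given: they have to be found in the camera images.
- head: Tilted head of the ball vise, fixed; its place and yaw vary. Origin mid-top of the bed, 134 mm above the bench. x runs up the slope, away from the robot, y left, z is the bed's normal, leaning 30 degrees from vertical, towards the robot. Here (mm): bed x -34 to 34, y -13 to 13, top z 0, open at its sides down to z -30; stop at x -45 to -34 rising to z 8.
- bore (a point): Mouth of the pin's bore, at (46, 0, 13.5) mm in the head's frame; axes as the head's. The bore is 11 mm wide, parallel to z, in a steel block 24 x 24 mm (x 35 to 59 in the head's frame).
- lamp (a point): Centre of the small black lamp on the vise's gooseneck, (128, 0, 76) mm in the head's frame, all within 30 mm of the point. Its neck passes (150, 0, 35) and (130, 0, 0). An obstacle: it leaves the way along the head's z to the pin free, but is in the way of a gripper held upright there.
- lock_pin_knob (a point): Red-knobbed locking pin: centre of its knob; z is the pin's axis, towards the knob's end. Knob 14 mm across, 28 mm high; steel collar 36 mm across, 14 to 18 mm below the point; then a shank 9 mm across, 29 mm long. 60 g. Starts in the bore, collar on the block and 4 mm over the plaque's upper end, 1.5 mm above it. It slides freely and is clear after 29 mm.
- free_notch (a point): Free notch, left or right (y 56 or -56, x 46, z 6 mm in the head's frame), with a green dot 30 mm up-slope: on its centre line at the ear's upper face; axes as the head's. The parked pin's shank is here, collar on the ear, knob centre 18 mm up z. Notch 12 mm wide, from 6 mm inward of the point to its mouth 20 mm outward; enter from above or from the mouth.
- vise: Foot of the vise: black ring 132 mm across on the bench with a steel ball; origin on the bench. The head carries two aluminium ears, 8 mm thick, at x 26 to 85, |y| 34 to 76, z -2 to 6 mm in the head's frame, each with a notch that opens sideways, away from the middle.
- spare_pin_knob (a point): Brass-knobbed spare pin of the same size, parked in the other notch; the point is at its knob's centre. Not to be disturbed.
- plaque_center (a point): White porcelain plaque, blue border on its upper face, 66 (x) x 40 (y) x 12 mm (z, out of the picture side), 55 to 115 g; the point is its middle. Lies on the bed with its lower end at the stop, up to 3 mm off to the side, overhanging the bed's sides 4 to 10 mm. Breaks if a finger presses with over 15 N, if pressed on the rest with over 10 N or dropped on it from over 10 mm; 5 to 8 N of grip carries it.
- rest_top (a point): Sprung felt rest: wooden base 90 x 46 x 26 mm, fixed, with a cream felt pad 72 (x) x 30 mm (y), 14 mm thick. The point is mid-top of the unloaded pad, 55 mm above the bench; z up. The pad yields downward up to 12 mm, at 0.7 N per mm (the plaque alone sinks it 1 to 2 mm). The plaque overhangs it by 5 mm at each long side. At one of four places beside the vise.
- graver_a: Graver (steel rod, mushroom-shaped wooden handle, about 120 mm long, 27 mm high) lying between robot and vise; origin under its middle. Bystander.
- graver_b: The same with a paler handle, lying beyond the vise. Bystander.
- ink: Small amber ink jar, 40 mm across, 60 mm high, standing beside the vise; origin at its underside. Bystander.
- loupe: Black eyepiece loupe, 38 mm across, 34 mm high, beyond the vise; origin at its underside. Bystander.
- die: Polished steel die plate 90 x 70 x 12 mm beyond the vise; origin at its underside. Bystander.
- brush_pot: Brown brush pot, 76 mm across and 85 mm high, with brushes up to 230 mm above the bench; fixed at one of the four places; an obstacle. Origin at its underside.
- oilstone: Sharpening stone in a wooden block, 130 x 60 x 34 mm, fixed at one of the four places. Origin at its underside.
- bit_tray: Small open wooden tray of bits, 100 x 70 x 30 mm, fixed at one of the four places. Origin at its underside.
Things that resemble listed ones, but are neither listed nor needed, are in the scene too. Of the things shaped like the part that bears plaque_center, the white one is meant.

How it is judged:
On the way, in this order (a step that is already met when the one before it is completed fails the run):
1. the locking pin is drawn clear of its bore while the plaque stays on the vise (z of lock_pin_knob in the frame of head above 0.06 m and distance of plaque_center from where it was at the start of the episode below 0.015 m), for 0.1 s.
2. the locking pin hangs released in the notch with the green dot, the plaque still on the vise (x of lock_pin_knob in the frame of free_notch between -0.006 and 0.006 m and y of lock_pin_knob in the frame of free_notch between -0.009 and 0.009 m and z of lock_pin_knob in the frame of free_notch between 0.013 and 0.023 m and angle between the z axis of lock_pin_knob and the z axis of head, either way round below 0.2 rad and contact force between the fingers and lock_pin below 0.05 N and distance of plaque_center from where it was at the start of the episode below 0.015 m), for 0.2 s.
3. the plaque is lifted clear of the vise (z of plaque_center in the frame of head above 0.03 m and contact force between plaque and vise below 0.05 N), for 0.1 s.
At the end, for the whole second after the job is handed in: The locking pin hangs in the dotted notch (within 6 mm along the slope, 9 mm along the notch, 5 mm in height, 0.2 rad). The plaque lies face up on the rest, centred within 12 mm along and 10 mm across, level within 0.12 rad, long sides within 0.21 rad. Both released and at rest (x of lock_pin_knob in the frame of free_notch between -0.006 and 0.006 m and y of lock_pin_knob in the frame of free_notch between -0.009 and 0.009 m and z of lock_pin_knob in the frame of free_notch between 0.013 and 0.023 m and angle between the z axis of lock_pin_knob and the z axis of head, either way round below 0.2 rad and x of plaque_center in the frame of rest_top between -0.012 and 0.012 m and y of plaque_center in the frame of rest_top between -0.01 and 0.01 m and z of plaque_center in the frame of rest_top between 0.001 and 0.011 m and angle between plaque_center's own z axis and vertical below 0.12 rad and angle between the x axis of plaque_center and the x axis of rest_top, either way round below 0.21 rad and contact force between the fingers and plaque below 0.05 N and contact force between the fingers and lock_pin below 0.05 N and linear speed of each of plaque, lock_pin below 0.02 m/s); the robot touches nothing.
It fails at once if the plaque is squeezed with more than 15 N (contact force between the fingers and plaque above 30 N).
It fails at once if the plaque is pressed on to the rest with more than 10 N, or dropped on to it from more than 10 mm (0.45 m/s) (contact force between plaque and rest above 10 N or (distance between plaque_center and rest_top below 0.04 m and linear speed of plaque above 0.45 m/s)).
It fails at once if the plaque falls to the bench (height (world z) of plaque_center below 0.035 m).
It fails at once if the spare pin is moved by more than 15 mm (distance of spare_pin_knob from where it was at the start of the episode above 0.015 m).
It fails at once if a graver, the ink jar, the loupe or the die is pushed away by more than 30 mm, or the jar tipped over (distance of any of graver_a, graver_b, ink, loupe, die from where it was at the start of the episode above 0.03 m or angle between ink's own z axis and vertical above 0.5 rad).
It also fails if it takes over 56 s, if anything falls off the work surface, if the arm or the gripper's body presses on something with over 40 N, if the wrist force passes 120 N, or if a joint passes its speed limit or range.

## Working session

There is one attempt and no reset: what is moved stays moved. The work goes in short steps, Python scripts to look and compute and a tool call to move; the robot and the scene stay as the last step left them, time stands still between calls to the robot, and variables do not carry over. Pictures are saved under pics/ and viewed, at most 11 in all, crops included, and the job is handed in when it is done.

Besides the shell and the picture viewer there is one more tool, called as name(argument=value, ...) on one line, values as JSON. carry_out: Moves the arm, as the interface text tells. Shift numbers are shares of 0.1 m and turn numbers shares of 0.5 rad, none past 1 either way. Its arguments: {"type":"object","properties":{"series":{"type":"array"},"newtons":{"type":"number"}},"required":["series"]}

```bash
ls; mkdir -p pics; python3 - <<'E'
from rig import bot, imaging
import cv2,numpy as np
print(bot.pinch_z, bot.sense())
for n in("scene","side","wrist"):
    im=imaging.read_camera(n); np.save(f"pics/{n}0.npy",im); cv2.imwrite(f"pics/{n}0.png",im[:,:,::-1])
    m=imaging.camera_model(n); print(n,m)
E
```

```text
pics
0.0187 {'time_s': 0.0, 'joint_pos': array([ 9.76480821e-01,  5.28439940e-01,  1.43389266e+00, -1.65145864e-05,
        1.18141553e+00, -1.78521139e-01]), 'qvel': array([-0.00035428,  0.00079344, -0.00049569,  0.00052825,  0.00046712,
        0.00114916]), 'tau': array([ 1.52838318e-03, -4.40033305e+01, -1.76593083e+01,  6.30994420e-02,
        5.81752346e-02, -1.82331401e-04]), 'ee_pos': array([0.25201994, 0.57113423, 0.22159083]), 'eef_rot': array([-3.99097170e-04,  2.06399626e-01,  9.78467185e-01, -1.00114686e-03]), 'ft_force': array([ 0.45889643,  0.0110946 , -0.13496218]), 'moment': array([ 0.0935812 , -0.02019286,  0.0086497 ]), 'finger_force': 0.0, 'finger_gap': 0.08722259432373435}
scene {'vertical_fov': 42.29391260612173, 'cx': 283.65730827487545, 'cy': 210.0325308743671, 'R': array([[-0.86438929,  0.50271475,  0.01044193],
       [ 0.42817969,  0.74680035, -0.50887267],
       [-0.26361583, -0.43539306, -0.86077847]]), 't': array([ 0.46470397, -0.16975403,  1.52856056])}
side {'vertical_fov': 55.61708266964007, 'cx': 273.7011196386581, 'cy': 209.31967262343065, 'R': array([[ 0.94824002, -0.31724797,  0.01394934],
       [-0.19296658, -0.61054242, -0.76811578],
       [ 0.25219984,  0.72566637, -0.64015901]]), 't': array([-0.52491159,  0.25910896,  0.74681672])}
wrist {'vertical_fov': 64.722381429404, 'cx': 282.21972941613234, 'cy': 208.8177453147891, 'hand_eye': array([[-9.21541210e-04, -9.69914512e-01, -2.43444017e-01,
         6.48449823e-02],
       [ 9.99998959e-01, -1.16421057e-03,  8.52945514e-04,
         3.25159256e-04],
       [-1.11070433e-03, -2.43442977e-01,  9.69914575e-01,
        -1.61583185e-01],
       [ 0.00000000e+00,  0.00000000e+00,  0.00000000e+00,
         1.00000000e+00]])}
```

View pics/scene0.png

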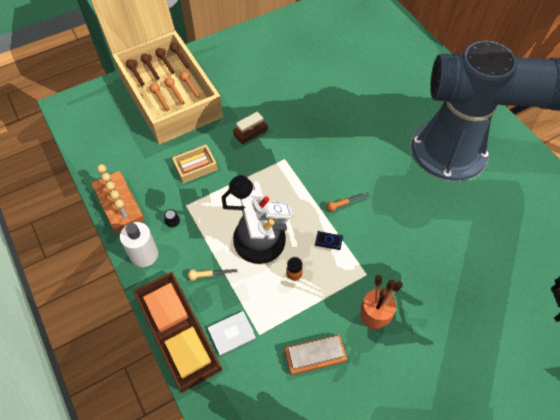

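View pics/side0.png

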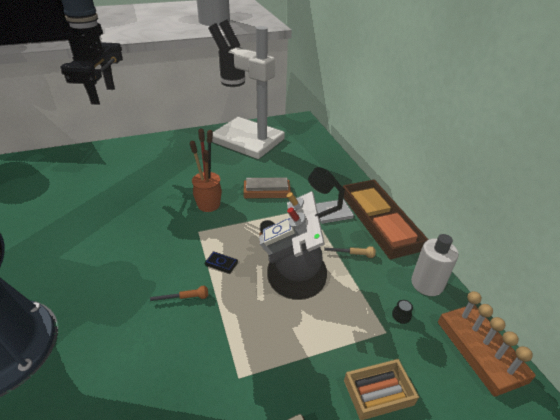

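Scene: white plaque ~(278,211), red knob ~(264,202), brass knob (269,226), dark look-alike plaque (328,240), rest ~(250,127) cream on wood. Side: red knob ~(294,213), brass ~(292,200), green dot (317,236), plaque (277,232). The knob could be confused with the brass knob, the red brush-pot bits and graver handles. I take the red one on the vise and check it in a crop.

```bash
cat > h.py <<'E'
import numpy as np,cv2
from scipy.spatial.transform import Rotation as Ro
from rig import bot,imaging
def cam(n,st=None):
    m=imaging.camera_model(n); f=210/np.tan(np.radians(m['vertical_fov']/2))
    if n=='wrist':
        q=st['eef_rot']; T=np.eye(4); T[:3,:3]=Ro.from_quat([q[1],q[2],q[3],q[0]]).as_matrix(); T[:3,3]=st['ee_pos']
        T=T@m['hand_eye']; return f,m['cx'],m['cy'],T[:3,:3],T[:3,3]
    return f,m['cx'],m['cy'],m['R'].T,-m['R'].T@m['t']
def ray(c,p):
    f,cx,cy,R,o=c; d=R@np.array([(p[0]-cx)/f,(p[1]-cy)/f,1]); return o,d/np.linalg.norm(d)
def plane(c,p,z):
    o,d=ray(c,p); return o+d*(z-o[2])/d[2]
def tri(rs):
    A=sum(np.eye(3)-np.outer(d,d) for o,d in rs); b=sum((np.eye(3)-np.outer(d,d))@o for o,d in rs)
    X=np.linalg.solve(A,b); return X,[np.linalg.norm(np.cross(X-o,d)) for o,d in rs]
def proj(c,X):
    f,cx,cy,R,o=c; v=R.T@(np.asarray(X)-o); return np.array([cx+f*v[0]/v[2],cy+f*v[1]/v[2]])
def mask(im,lo,hi,roi=None):
    h=cv2.cvtColor(im,cv2.COLOR_RGB2HSV); m=cv2.inRange(h,np.array(lo),np.array(hi))
    if roi: k=np.zeros_like(m);x0,y0,x1,y1=roi;k[y0:y1,x0:x1]=255;m&=k
    return m
def cen(m):
    ys,xs=np.nonzero(m); return np.array([xs.mean(),ys.mean()]),len(xs)
E
python3 - <<'E'
from h import *
S=np.load('pics/scene0.npy');D=np.load('pics/side0.npy');cs,cd=cam('scene'),cam('side')
a=cv2.resize(S[165:275,215:315],None,fx=4,fy=4,interpolation=cv2.INTER_CUBIC);b=cv2.resize(D[180:290,250:350],None,fx=4,fy=4,interpolation=cv2.INTER_CUBIC)
cv2.imwrite('pics/crop.png',np.hstack([a,b])[:,:,::-1])
red=lambda im,roi:mask(im,(0,170,90),(6,255,255),roi)|mask(im,(174,170,90),(180,255,255),roi)
rs=cen(red(S,(240,185,290,240)));rd=cen(red(D,(270,190,320,240)));print(rs,rd)
print(tri([ray(cs,rs[0]),ray(cd,rd[0])]))
print('rest',plane(cs,(249,123),.055))
g=cen(mask(D,(45,190,150),(75,255,255),(300,220,335,250)));print(g)
E
```

```text
(array([264.10638298, 201.25531915]), 47) (array([290.36842105, 210.42105263]), 19)
(array([ 0.58530425, -0.00467546,  0.19097248]), [np.float64(0.0020705337990369397), np.float64(0.0020705337990370104)])
rest [ 0.46180886 -0.321908    0.055     ]
(array([nan, nan]), 0)h.py:24: RuntimeWarning: Mean of empty slice.
  ys,xs=np.nonzero(m); return np.array([xs.mean(),ys.mean()]),len(xs)
  ret = ret.dtype.type(ret / rcount)
```

View pics/crop.png

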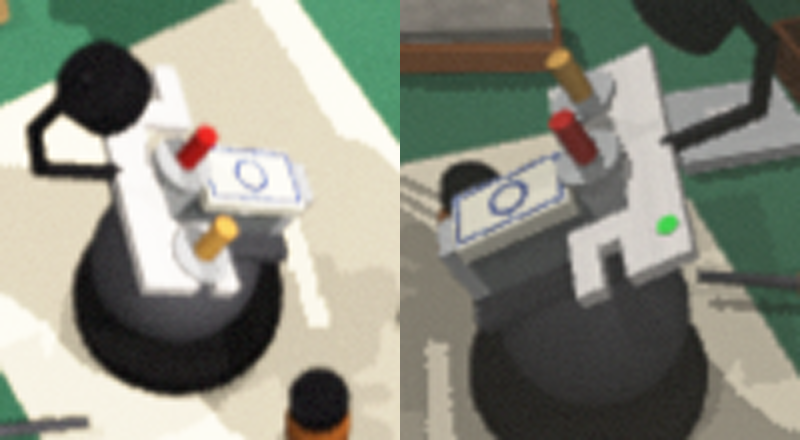

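Crop (4x): red knob in scene (264,202.5), side (293,215), in the bore above the white plaque. Brass knob is in the left notch. The green dot (side 317,236) marks the free right notch.

```bash
cat >> h.py <<'E'
def head(x,y,psi):
    R=Ro.from_euler('zy',[psi,-np.pi/6]).as_matrix(); return R,np.array([x,y,.134])
E
python3 - <<'E'
from h import *
from scipy.optimize import least_squares
cs,cd=cam('scene'),cam('side')
P=[((46,0,31.5),(264.2,202.5),(293.3,215)),((46,56,24),(269,225),(292,199.3)),((76,-56,6),None,(317,236.3)),((-1,0,12),(277.7,209),(277.2,229.7))]
def res(p,full=False):
    R,o=head(*p[:3]);r=[]
    for i,(h,a,b) in enumerate(P):
        hh=np.array(h,float)/1000
        if i==3: hh[1]+=p[3]
        X=o+R@hh
        for c,u in((cs,a),(cd,b)):
            if u is not None:r+=list(proj(c,X)-u)
    return np.array(r)
s=least_squares(res,[.54,0,0,0]);print(s.x,s.fun.round(1))
R,o=head(*s.x[:3]);print(R.round(3))
for n,h in(('knob',(46,0,31.5)),('notchknob',(46,-56,24)),('plq',(-1,s.x[3]*1000,6))):print(n,o+R@np.array(h)/1000)
S=np.load('pics/scene0.npy')
# rest: cream pad & wood base
cv2.imwrite('pics/rest.png',cv2.resize(S[100:155,220:290],None,fx=8,fy=8,interpolation=cv2.INTER_CUBIC)[:,:,::-1])
m=mask(S,(10,20,150),(35,120,255),(225,100,280,150));c=cv2.minAreaRect(cv2.findNonZero(m));print(c)
b=cv2.boxPoints(c);print([plane(cs,q,.055).round(3)for q in b])
E
```

```text
[ 0.56519752  0.00280161 -0.23744446 -0.00161032] [-0.9 -0.2 -0.  -0.8  0.3 -1.4 -1.2 -3.1  0.9  1.3 -0.7 -0.2 -0.6 -0.3]
[[ 0.842  0.204 -0.5  ]
 [-0.235  0.972  0.   ]
 [ 0.486  0.118  0.866]]
knob [ 0.58816695 -0.00801849  0.18363447]
notchknob [ 0.58050941 -0.06244726  0.17055313]
plq [0.56102776 0.0014717  0.13852079]
((249.27069091796875, 120.5796127319336), (9.896278381347656, 25.77820587158203), 61.38954162597656)
[array([ 0.493, -0.342,  0.055]), array([ 0.417, -0.35 ,  0.055]), array([ 0.421, -0.316,  0.055]), array([ 0.496, -0.309,  0.055])]
```

View pics/rest.png

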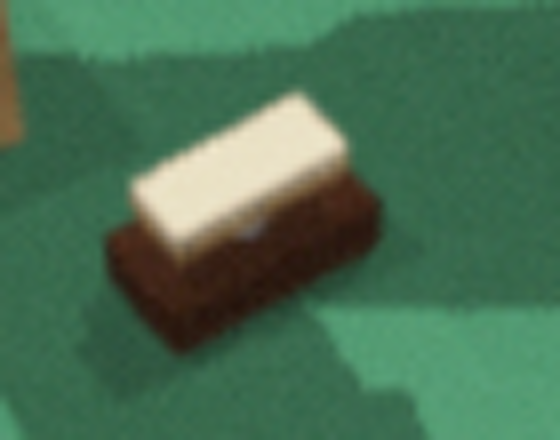

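Rest crop (8x): pad top corners at (130,185), (298,92), (348,148), (180,245), so its centre is at scene pixel ~(249.9,120.9). My rotation used extrinsic order, so I'm fixing that and refitting.

```bash
sed -i "s/'zy'/'ZY'/" h.py; python3 - <<'E'
from h import *
from scipy.optimize import least_squares
cs,cd=cam('scene'),cam('side')
P=[((46,0,31.5),(264.2,202.5),(293.3,215)),((46,56,24),(269,225),(292,199.3)),((76,-56,6),None,(317,236.3)),((-1,0,12),(277.7,209),(277.2,229.7))]
def res(p):
    R,o=head(*p[:3]);r=[]
    for i,(h,a,b) in enumerate(P):
        hh=np.array(h,float)/1000
        if i==3: hh[1]+=p[3]
        X=o+R@hh
        for c,u in((cs,a),(cd,b)):
            if u is not None:r+=list(proj(c,X)-u)
    return np.array(r)
s=least_squares(res,[.54,0,0,0]);print(s.x,s.fun.round(1))
R,o=head(*s.x[:3]);print(R.round(3))
for n,h in(('knob',(46,0,31.5)),('notchknob',(46,-56,24)),('plq',(-1,s.x[3]*1000,6)),('lamp',(128,0,76))):print(n,o+R@np.array(h)/1000)
c=np.array([(130,185),(298,92),(348,148),(180,245)])/8+[220,100]
w=np.array([plane(cs,q,.055) for q in c]);print(w.round(3),w.mean(0))
st=bot.sense();q=st['eef_rot'];print(Ro.from_quat([q[1],q[2],q[3],q[0]]).as_matrix().round(3))
E
```

```text
[ 0.56392412 -0.0025766  -0.25004815  0.00249448] [-0.7 -0.7 -0.4 -0.8 -0.6 -0.4 -0.4 -0.4 -0.  -0.3 -0.6 -0.2 -0.7 -0.4]
[[ 0.839  0.247 -0.484]
 [-0.214  0.969  0.124]
 [ 0.5    0.     0.866]]
knob [ 0.58726219 -0.00853699  0.1842798 ]
notchknob [ 0.57703834 -0.06372335  0.17778461]
plq [0.56079559 0.00079695 0.13869615]
lamp [ 0.63450974 -0.02060369  0.26381793]
[[ 0.493 -0.339  0.055]
 [ 0.422 -0.347  0.055]
 [ 0.419 -0.316  0.055]
 [ 0.49  -0.307  0.055]] [ 0.45597153 -0.32726113  0.055     ]
[[-0.915  0.404 -0.001]
 [ 0.404  0.915 -0.001]
 [ 0.    -0.002 -1.   ]]
```

```bash
cat >> h.py <<'E'
PH=[0.5639,-0.0026,-0.250]; PY=0.0025
def hp(v): R,o=head(*PH); return o+R@(np.array(v)/1000)
def Rpin(): R,o=head(*PH); return np.column_stack([-R[:,0],R[:,1],-R[:,2]])
def now():
    st=bot.sense(); q=st['eef_rot']; return st,Ro.from_quat([q[1],q[2],q[3],q[0]]).as_matrix(),st['ee_pos']
def go(p,Rt=None):
    st,R,x=now(); d=R.T@(np.asarray(p)-x); print('shift(x0.1m)',(d*10).round(3),end=' ')
    if Rt is not None: print('turn(x0.5)',(Ro.from_matrix(R.T@Rt).as_rotvec()/.5).round(3),end='')
    print(' t',round(st['time_s'],2),'gap',st['finger_gap'])
E
python3 - <<'E'
from h import *
t=hp((46,0,110)); print(t)
go([t[0]-.03,t[1],.345],Rpin())
print('pot',plane(cam('scene'),(378,322),0),'ink',plane(cam('scene'),(294,277),0))
E
```

```text
[0.54920854 0.00115134 0.25226279]
shift(x0.1m) [-4.746 -4.139 -1.227] turn(x0.5) [-0.09  -1.046 -0.323] t 0.15 gap 0.0871798122834252
pot [4.63798702e-01 3.12214746e-01 2.22044605e-16] ink [0.57592921 0.11614448 0.        ]
```

carry_out(series=[{"tz": -0.6, "hand": 0.42}, {"tz": -0.6}, {"tx": -0.4, "ty": -0.345}, {"tx": -0.4, "ty": -0.345}, {"tx": -0.4, "ty": -0.345}, {"tx": -0.4, "ty": -0.345}, {"tx": -0.4, "ty": -0.345}, {"tx": -0.4, "ty": -0.345}, {"tx": -0.4, "ty": -0.345}, {"tx": -0.4, "ty": -0.345}, {"tx": -0.4, "ty": -0.345}, {"tx": -0.4, "ty": -0.345}, {"tx": -0.4, "ty": -0.345}, {"tx": -0.35, "ty": -0.345}, {"rx": -0.02, "ry": -0.26, "rz": -0.08}, {"rx": -0.02, "ry": -0.26, "rz": -0.08}, {"rx": -0.02, "ry": -0.26, "rz": -0.08}, {"rx": -0.02, "ry": -0.26, "rz": -0.08}, {"tz": 0}, {"tz": 0}])

```text
schema error: expected keys tx, ty, tz, rx, ry, rz, hand
```

```bash
python3 - <<'E'
from h import *
go(hp((46,0,80)),Rpin())
st,R,x=now(); print(st['joint_pos'],x)
im=imaging.read_camera('wrist'); np.save('pics/w1.npy',im)
c=cam('wrist',st)
v=im[:,:,::-1].copy()
for h in [(46,0,45.5),(46,56,38),(46,-56,6),(76,-56,6),(-1,PY*1000,12),(32,20+PY*1000,12),(32,-20+PY*1000,12),(-34,20+PY*1000,12),(-34,-20+PY*1000,12)]:
    p=proj(c,hp(h)); print(h,p.round(1)); cv2.drawMarker(v,(int(p[0]),int(p[1])),(255,0,255),0,8)
cv2.imwrite('pics/w1.png',v)
E
```

```text
shift(x0.1m) [-5.169 -3.991 -0.04 ] turn(x0.5) [-0.09  -1.046 -0.323] t 0.15 gap 0.0871798122834252
[ 9.76517674e-01  5.28273302e-01  1.43362129e+00  1.36616312e-05
  1.18143838e+00 -1.78476145e-01] [0.25207795 0.57127575 0.22177951]
(46, 0, 45.5) [-118.9  751.2]
(46, 56, 38) [-57.3 736.2]
(46, -56, 6) [-121.9  709.5]
(76, -56, 6) [-127.3  747.4]
(-1, 2.5, 12) [-71.7 653.4]
(32, 22.5, 12) [-59.1 691.4]
(32, -17.5, 12) [-93.4 695. ]
(-34, 22.5, 12) [-50.9 613.6]
(-34, -17.5, 12) [-83.6 617.4]
```

View pics/w1.png

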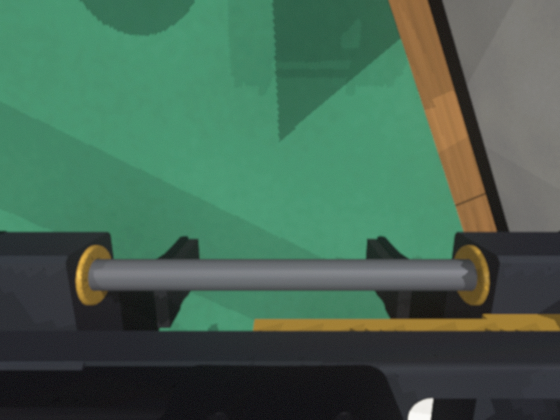

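The picture shows only bench, with the open fingers at about (180,270) and (390,270). The move was refused because every row needs all seven keys.

carry_out(series=[{"tx": 0, "ty": 0, "tz": -0.6, "rx": 0, "ry": 0, "rz": 0, "hand": 0.42}, {"tx": 0, "ty": 0, "tz": -0.6, "rx": 0, "ry": 0, "rz": 0, "hand": 0.42}, {"tx": -0.4, "ty": -0.345, "tz": 0, "rx": 0, "ry": 0, "rz": 0, "hand": 0.42}, {"tx": -0.4, "ty": -0.345, "tz": 0, "rx": 0, "ry": 0, "rz": 0, "hand": 0.42}, {"tx": -0.4, "ty": -0.345, "tz": 0, "rx": 0, "ry": 0, "rz": 0, "hand": 0.42}, {"tx": -0.4, "ty": -0.345, "tz": 0, "rx": 0, "ry": 0, "rz": 0, "hand": 0.42}, {"tx": -0.4, "ty": -0.345, "tz": 0, "rx": 0, "ry": 0, "rz": 0, "hand": 0.42}, {"tx": -0.4, "ty": -0.345, "tz": 0, "rx": 0, "ry": 0, "rz": 0, "hand": 0.42}, {"tx": -0.4, "ty": -0.345, "tz": 0, "rx": 0, "ry": 0, "rz": 0, "hand": 0.42}, {"tx": -0.4, "ty": -0.345, "tz": 0, "rx": 0, "ry": 0, "rz": 0, "hand": 0.42}, {"tx": -0.4, "ty": -0.345, "tz": 0, "rx": 0, "ry": 0, "rz": 0, "hand": 0.42}, {"tx": -0.4, "ty": -0.345, "tz": 0, "rx": 0, "ry": 0, "rz": 0, "hand": 0.42}, {"tx": -0.4, "ty": -0.345, "tz": 0, "rx": 0, "ry": 0, "rz": 0, "hand": 0.42}, {"tx": -0.35, "ty": -0.345, "tz": 0, "rx": 0, "ry": 0, "rz": 0, "hand": 0.42}, {"tx": 0, "ty": 0, "tz": 0, "rx": -0.02, "ry": -0.26, "rz": -0.08, "hand": 0.42}, {"tx": 0, "ty": 0, "tz": 0, "rx": -0.02, "ry": -0.26, "rz": -0.08, "hand": 0.42}, {"tx": 0, "ty": 0, "tz": 0, "rx": -0.02, "ry": -0.26, "rz": -0.08, "hand": 0.42}, {"tx": 0, "ty": 0, "tz": 0, "rx": -0.02, "ry": -0.26, "rz": -0.08, "hand": 0.42}, {"tx": 0, "ty": 0, "tz": 0, "rx": 0, "ry": 0, "rz": 0, "hand": 0.42}, {"tx": 0, "ty": 0, "tz": 0, "rx": 0, "ry": 0, "rz": 0, "hand": 0.42}])

```text
time_s: 2.7
ee_pos: [0.5209, 0.0009, 0.3435]
eef_rot: [0.256, 0.122, 0.958, -0.034]
ft_force: [-0.4, 0.1, -0.3]
finger_gap: 0.0369
finger_force: 0.0
```

```bash
python3 - <<'E'
from h import *
go(hp((46,0,80)),Rpin())
st,R,x=now(); print(st['joint_pos'],x)
im=imaging.read_camera('wrist'); np.save('pics/w2.npy',im)
c=cam('wrist',st)
v=im[:,:,::-1].copy()
for h in [(46,0,45.5),(46,56,38),(46,-56,6),(76,-56,6),(-1,PY*1000,12),(32,20+PY*1000,12),(32,-20+PY*1000,12),(-34,20+PY*1000,12),(-34,-20+PY*1000,12)]:
    p=proj(c,hp(h)); print(h,p.round(1)); cv2.drawMarker(v,(int(p[0]),int(p[1])),(255,0,255),0,8)
cv2.imwrite('pics/w2.png',v)
E
```

```text
shift(x0.1m) [0.217 0.077 1.227] turn(x0.5) [-0.007 -0.004 -0.004] t 2.7 gap 0.036929688732294554
[-0.19432007  0.06575593  1.88923523 -0.05072003  0.66644521 -1.48079203] [0.52089554 0.00085788 0.34349598]
(46, 0, 45.5) [290.1 172.3]
(46, 56, 38) [346.8 171.1]
(46, -56, 6) [237.5 167.5]
(76, -56, 6) [238.5 194.7]
(-1, 2.5, 12) [292.  122.2]
(32, 22.5, 12) [310.9 154.6]
(32, -17.5, 12) [272.9 154.7]
(-34, 22.5, 12) [312.1  88.2]
(-34, -17.5, 12) [272.2  88.3]
```

View pics/w2.png

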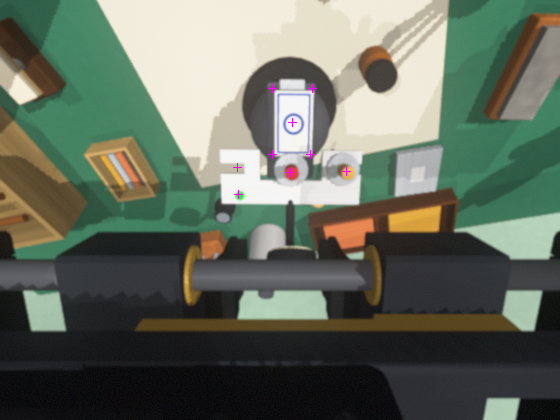

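Red knob at (290,172), green dot (239,195), plaque ring (292,122), all within about 1 px of my markers. Descending.

carry_out(series=[{"tx": 0.217, "ty": 0.077, "tz": 0, "rx": -0.007, "ry": -0.004, "rz": -0.004, "hand": 0.42}, {"tx": 0, "ty": 0, "tz": 0.4, "rx": 0, "ry": 0, "rz": 0, "hand": 0.42}, {"tx": 0, "ty": 0, "tz": 0.4, "rx": 0, "ry": 0, "rz": 0, "hand": 0.42}, {"tx": 0, "ty": 0, "tz": 0.4, "rx": 0, "ry": 0, "rz": 0, "hand": 0.42}, {"tx": 0, "ty": 0, "tz": 0, "rx": 0, "ry": 0, "rz": 0, "hand": 0.42}, {"tx": 0, "ty": 0, "tz": 0, "rx": 0, "ry": 0, "rz": 0, "hand": 0.42}])

```text
time_s: 3.5
ee_pos: [0.5623, -0.0017, 0.2285]
eef_rot: [0.257, 0.12, 0.958, -0.032]
ft_force: [-0.1, -0.0, 1.0]
finger_gap: 0.0365
finger_force: 0.0
```

```bash
cat >> h.py <<'E'
def onhead(c,p,z):
    R,o=head(*PH); a,d=ray(c,p); a=R.T@(a-o)*1000; d=R.T@d; return (a+d*(z-a[2])/d[2]).round(1)
E
python3 - <<'E'
from h import *
go(hp((46,0,20)),Rpin())
st,R,x=now()
im=imaging.read_camera('wrist'); np.save('pics/w3.npy',im)
c=cam('wrist',st)
for n,h in(('top',(46,0,45.5)),('dot',(76,-56,6)),('ring',(-1,2.5,12))):print(n,proj(c,hp(h)).round(1))
red=mask(im,(0,150,90),(7,255,255))|mask(im,(173,150,90),(180,255,255))
for n,m in(('red',red),('green',mask(im,(45,170,120),(75,255,255))),('blue',mask(im,(105,80,60),(130,255,255)))):
    k,l,s,cc=cv2.connectedComponentsWithStats(m)
    for i in range(1,k):
        if s[i,4]>40: print(n,s[i],cc[i].round(1),onhead(c,cc[i],{'red':45.5,'green':6,'blue':12}[n]))
cv2.imwrite('pics/w3.png',im[:,:,::-1])
E
```

```text
shift(x0.1m) [-0.003 -0.004  0.627] turn(x0.5) [-0.     0.     0.001] t 3.5 gap 0.036506084132071286
top [281.3 233.1]
dot [208.4 254.2]
ring [284.9 153.2]
red [274 224  19  19 283] [283.3 232.7] [45.7  1.2 45.5]
green [204 250  13   9  99] [209.6 254.3] [ 76.1 -55.1   6. ]
blue [263 111  49  86 406] [284.8 145.3] [-6.4  2.4 12. ]
blue [272 140  30  30 241] [286.2 153.9] [-0.5  3.4 12. ]
```

View pics/w3.png

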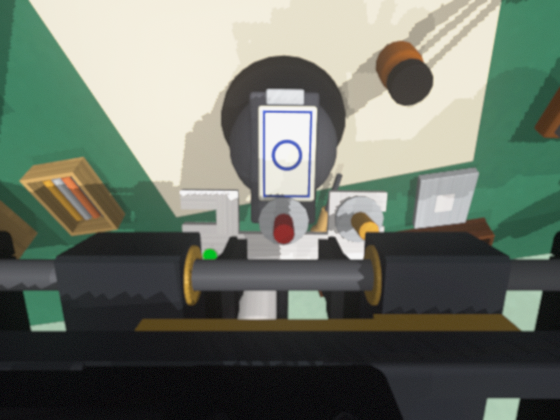

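Knob (283,233), dot (210,254), ring (286,154). Everything agrees, with about +1 mm in y. Descending on the knob and gripping.

carry_out(series=[{"tx": 0, "ty": 0.007, "tz": 0.3, "rx": 0, "ry": 0, "rz": 0, "hand": 0.42}, {"tx": 0, "ty": 0, "tz": 0.2, "rx": 0, "ry": 0, "rz": 0, "hand": 0.42}, {"tx": 0, "ty": 0, "tz": 0.12, "rx": 0, "ry": 0, "rz": 0, "hand": 0.42}, {"tx": 0, "ty": 0, "tz": 0, "rx": 0, "ry": 0, "rz": 0, "hand": 0.42}, {"tx": 0, "ty": 0, "tz": 0, "rx": 0, "ry": 0, "rz": 0, "hand": 0}, {"tx": 0, "ty": 0, "tz": 0, "rx": 0, "ry": 0, "rz": 0, "hand": 0}, {"tx": 0, "ty": 0, "tz": 0, "rx": 0, "ry": 0, "rz": 0, "hand": 0}, {"tx": 0, "ty": 0, "tz": 0, "rx": 0, "ry": 0, "rz": 0, "hand": 0}, {"tx": 0, "ty": 0, "tz": 0, "rx": 0, "ry": 0, "rz": 0, "hand": 0}], newtons=25)

```text
time_s: 4.68
ee_pos: [0.5917, -0.0085, 0.1746]
eef_rot: [0.257, 0.12, 0.958, -0.032]
ft_force: [-2.8, 0.8, 5.3]
finger_gap: 0.0129
finger_force: 25.0
```

```bash
sed -i 's/^PH=.*; /PH=[0.5641,-0.0016,-0.250]; /' h.py; python3 - <<'E'
from h import *
go(hp((46,0,20)),Rpin()); print(bot.sense()['ft_force'])
E
```

```text
shift(x0.1m) [-0.011 -0.001  0.009] turn(x0.5) [0.    0.    0.002] t 4.67 gap 0.012871278681826798
[-2.80973625  0.80560736  5.3065755 ]
```

carry_out(series=[{"tx": 0, "ty": 0, "tz": -0.05, "rx": 0, "ry": 0, "rz": 0, "hand": 0}, {"tx": 0, "ty": 0, "tz": -0.12, "rx": 0, "ry": 0, "rz": 0, "hand": 0}, {"tx": 0, "ty": 0, "tz": -0.15, "rx": 0, "ry": 0, "rz": 0, "hand": 0}, {"tx": 0, "ty": 0, "tz": -0.1, "rx": 0, "ry": 0, "rz": 0, "hand": 0}, {"tx": 0, "ty": 0, "tz": 0, "rx": 0, "ry": 0, "rz": 0, "hand": 0}, {"tx": 0, "ty": 0, "tz": 0, "rx": 0, "ry": 0, "rz": 0, "hand": 0}, {"tx": 0, "ty": -0.2, "tz": 0, "rx": 0, "ry": 0, "rz": 0, "hand": 0}, {"tx": 0, "ty": -0.2, "tz": 0, "rx": 0, "ry": 0, "rz": 0, "hand": 0}, {"tx": 0, "ty": -0.18, "tz": 0, "rx": 0, "ry": 0, "rz": 0, "hand": 0}, {"tx": 0, "ty": 0, "tz": 0, "rx": 0, "ry": 0, "rz": 0, "hand": 0}, {"tx": 0, "ty": 0, "tz": 0, "rx": 0, "ry": 0, "rz": 0, "hand": 0}])

```text
time_s: 6.05
ee_pos: [0.557, -0.0594, 0.2101]
eef_rot: [0.256, 0.12, 0.959, -0.032]
ft_force: [0.5, 0.0, 0.5]
finger_gap: 0.0132
finger_force: 25.0
```

```bash
python3 - <<'E'
from h import *
go(hp((46,-58,62)),Rpin())
st,R,x=now()
W=imaging.read_camera('wrist');S=imaging.read_camera('scene');D=imaging.read_camera('side')
c=cam('wrist',st)
print('scene dot/notch',proj(cam('side'),hp((46,-56,6))),proj(c,hp((46,-56,6))),proj(c,hp((46,-58,55.5))))
b=cv2.resize(D[190:270,270:350],None,fx=5,fy=5,interpolation=cv2.INTER_CUBIC)
a=cv2.resize(W[150:280,190:320],(400,400),interpolation=cv2.INTER_CUBIC)
cv2.imwrite('pics/chk.png',np.hstack([a,b])[:,:,::-1])
E
```

```text
shift(x0.1m) [-0.015 -0.003  0.002] turn(x0.5) [-0.    -0.003  0.001] t 6.05 gap 0.013198146509510648
scene dot/notch [302.38592388 242.04871507] [284.5468854  226.20868353] [281.50295026 253.0774827 ]
```

View pics/chk.png

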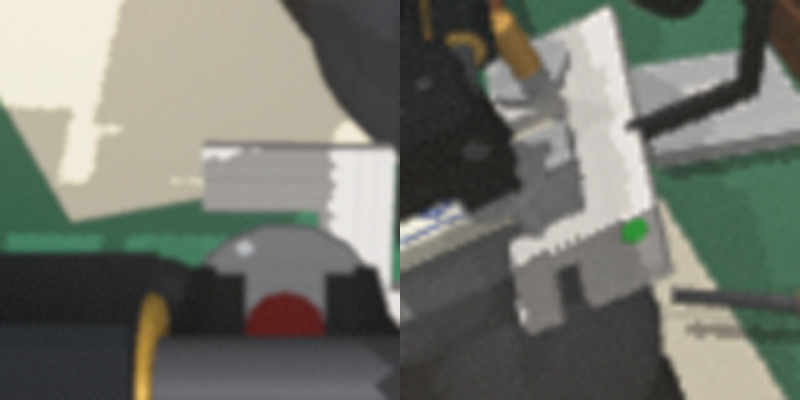

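The red knob is held between the fingers (wrist ~(283,253)), with the collar's front edge at wrist ~(282,223). Below it the ear and notch are clear.

```bash
python3 - <<'E'
from h import *
st,R,x=now();c=cam('wrist',st)
for z in(55.5,59.5):print(onhead(c,(281.7,223.3),z))
# notch edges: near edge of notch at crop row ~212 -> , ear outer edge row 142
print(onhead(c,(270,150+212*.325),6),onhead(c,(270,150+145*.325),6))
E
```

```text
[ 29.4 -57.4  55.5]
[ 28.2 -57.4  59.5]
[ 41.  -65.4   6. ] [ 25.8 -65.3   6. ]
```

carry_out(series=[{"tx": 0, "ty": 0, "tz": 0.1, "rx": 0, "ry": 0, "rz": 0, "hand": 0}, {"tx": 0, "ty": 0, "tz": 0.06, "rx": 0, "ry": 0, "rz": 0, "hand": 0}, {"tx": 0, "ty": 0, "tz": 0.04, "rx": 0, "ry": 0, "rz": 0, "hand": 0}, {"tx": 0, "ty": 0, "tz": 0.04, "rx": 0, "ry": 0, "rz": 0, "hand": 0}, {"tx": 0, "ty": 0, "tz": 0, "rx": 0, "ry": 0, "rz": 0, "hand": 0}])

```text
time_s: 6.82
ee_pos: [0.5686, -0.0626, 0.1893]
eef_rot: [0.256, 0.12, 0.959, -0.032]
ft_force: [0.2, 0.8, -0.8]
finger_gap: 0.0134
finger_force: 25.0
```

```bash
python3 - <<'E'
from h import *
go(hp((46,-58,12.5)),Rpin());print(bot.sense()['ft_force'])
E
```

```text
shift(x0.1m) [-0.015 -0.001  0.257] turn(x0.5) [-0.    -0.002  0.002] t 6.83 gap 0.013397200082031074
[ 0.22510023  0.79526519 -0.80218971]
```

Inside the notch with no force. Lowering the rest.

carry_out(series=[{"tx": 0, "ty": 0, "tz": 0.08, "rx": 0, "ry": 0, "rz": 0, "hand": 0}, {"tx": 0, "ty": 0, "tz": 0.08, "rx": 0, "ry": 0, "rz": 0, "hand": 0}, {"tx": 0, "ty": 0, "tz": 0.05, "rx": 0, "ry": 0, "rz": 0, "hand": 0}, {"tx": 0, "ty": 0, "tz": 0.02, "rx": 0, "ry": 0, "rz": 0, "hand": 0}, {"tx": 0, "ty": 0, "tz": 0.01, "rx": 0, "ry": 0, "rz": 0, "hand": 0}, {"tx": 0, "ty": 0, "tz": 0.01, "rx": 0, "ry": 0, "rz": 0, "hand": 0}, {"tx": 0, "ty": 0, "tz": 0, "rx": 0, "ry": 0, "rz": 0, "hand": 0}])

```text
time_s: 7.7
ee_pos: [0.5806, -0.0655, 0.1683]
eef_rot: [0.257, 0.12, 0.959, -0.032]
ft_force: [-2.6, 0.7, 1.7]
finger_gap: 0.0132
finger_force: 25.0
```

```bash
python3 - <<'E'
from h import *
go(hp((46,-58,12.5)),Rpin());print(bot.sense()['ft_force'])
E
```

```text
shift(x0.1m) [-0.014 -0.001  0.013] turn(x0.5) [-0.    -0.001  0.002] t 7.7 gap 0.013215093832823236
[-2.55825834  0.71072753  1.73966014]
```

carry_out(series=[{"tx": 0, "ty": 0, "tz": 0, "rx": 0, "ry": 0, "rz": 0, "hand": 0.34}, {"tx": 0, "ty": 0, "tz": 0, "rx": 0, "ry": 0, "rz": 0, "hand": 0.34}, {"tx": 0, "ty": 0, "tz": 0, "rx": 0, "ry": 0, "rz": 0, "hand": 0.34}, {"tx": 0, "ty": 0, "tz": 0, "rx": 0, "ry": 0, "rz": 0, "hand": 0.34}, {"tx": 0, "ty": 0, "tz": -0.3, "rx": 0, "ry": 0, "rz": 0, "hand": 0.34}, {"tx": 0, "ty": 0, "tz": -0.4, "rx": 0, "ry": 0, "rz": 0, "hand": 0.34}, {"tx": 0, "ty": 0, "tz": -0.5, "rx": 0, "ry": 0, "rz": 0, "hand": 0.34}, {"tx": 0, "ty": 0, "tz": 0, "rx": 0, "ry": 0, "rz": 0, "hand": 0.34}, {"tx": 0, "ty": 0, "tz": 0, "rx": 0, "ry": 0, "rz": 0, "hand": 0.34}])

```text
time_s: 8.82
ee_pos: [0.5227, -0.0508, 0.2718]
eef_rot: [0.257, 0.12, 0.958, -0.032]
ft_force: [-1.3, -0.4, 0.2]
finger_gap: 0.0293
finger_force: 0.0
```

```bash
python3 - <<'E'
from h import *
st,R,x=now()
W=imaging.read_camera('wrist');np.save('pics/w4.npy',W)
c=cam('wrist',st)
red=mask(W,(0,150,90),(7,255,255))|mask(W,(173,150,90),(180,255,255))
for n,m in(('red',red),('green',mask(W,(45,170,120),(75,255,255))),('blue',mask(W,(105,80,60),(130,255,255)))):
    k,l,s,cc=cv2.connectedComponentsWithStats(m)
    for i in range(1,k):
        if s[i,4]>40: print(n,s[i],cc[i].round(1),onhead(c,cc[i],{'red':38,'green':6,'blue':12}[n]))
# plaque outline: bright white, unsaturated
cv2.imwrite('pics/w4.png',W[:,:,::-1])
for v in(-1,1):
  go(hp((-1,PY*1000,70)),Rpin()@Ro.from_euler('z',v*np.pi/2 if 0 else 0).as_matrix())
E
```

```text
red [275 201  15  18 200] [282.4 210.2] [ 44.9 -57.6  38. ]
green [280 231   9   9  68] [283.8 234.8] [ 76.3 -56.3   6. ]
blue [336 115  40  23  85] [356.5 120.3] [-24.8   3.5  12. ]
blue [342 139  24  24 142] [353.3 149.7] [-0.9  2.1 12. ]
shift(x0.1m) [0.45  0.605 0.628] turn(x0.5) [-0.    -0.004  0.001] t 8.88 gap 0.02977754720055591
shift(x0.1m) [0.45  0.605 0.628] turn(x0.5) [-0.    -0.004  0.001] t 8.88 gap 0.02977754720055591
```

View pics/w4.png

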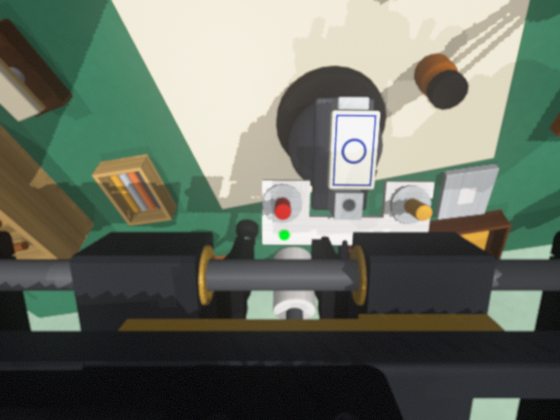

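Pin parked: red knob at (282,210), i.e. head frame (44.9,-57.6), with the dot next to it. The plaque is undisturbed, ring at (353,150). Next, over to the plaque.

carry_out(series=[{"tx": 0.225, "ty": 0.3, "tz": 0, "rx": 0, "ry": -0.004, "rz": 0, "hand": 0.75}, {"tx": 0.225, "ty": 0.3, "tz": 0, "rx": 0, "ry": 0, "rz": 0, "hand": 0.75}, {"tx": 0, "ty": 0, "tz": 0.3, "rx": 0, "ry": 0, "rz": 0, "hand": 0.75}, {"tx": 0, "ty": 0, "tz": 0.3, "rx": 0, "ry": 0, "rz": 0, "hand": 0.75}, {"tx": 0, "ty": 0, "tz": 0, "rx": 0, "ry": 0, "rz": 0, "hand": 0.75}, {"tx": 0, "ty": 0, "tz": 0, "rx": 0, "ry": 0, "rz": 0, "hand": 0.75}], newtons=6)

```text
time_s: 9.62
ee_pos: [0.5284, 0.0095, 0.1968]
eef_rot: [0.256, 0.12, 0.959, -0.032]
ft_force: [0.2, -0.2, 0.3]
finger_gap: 0.0646
finger_force: 0.0
```

```bash
python3 - <<'E'
from h import *
go(hp((-1,PY*1000,-5)),Rpin())
E
```

```text
shift(x0.1m) [-0.     0.006  0.78 ] turn(x0.5) [-0.001 -0.001  0.001] t 9.62 gap 0.06460544353746418
```

carry_out(series=[{"tx": 0, "ty": 0.006, "tz": 0.3, "rx": 0, "ry": 0, "rz": 0, "hand": 0.75}, {"tx": 0, "ty": 0, "tz": 0.2, "rx": 0, "ry": 0, "rz": 0, "hand": 0.75}, {"tx": 0, "ty": 0, "tz": 0.15, "rx": 0, "ry": 0, "rz": 0, "hand": 0.75}, {"tx": 0, "ty": 0, "tz": 0.13, "rx": 0, "ry": 0, "rz": 0, "hand": 0.75}, {"tx": 0, "ty": 0, "tz": 0, "rx": 0, "ry": 0, "rz": 0, "hand": 0.7}, {"tx": 0, "ty": 0, "tz": 0, "rx": 0, "ry": 0, "rz": 0, "hand": 0.65}, {"tx": 0, "ty": 0, "tz": 0, "rx": 0, "ry": 0, "rz": 0, "hand": 0.6}, {"tx": 0, "ty": 0, "tz": 0, "rx": 0, "ry": 0, "rz": 0, "hand": 0.55}, {"tx": 0, "ty": 0, "tz": 0, "rx": 0, "ry": 0, "rz": 0, "hand": 0.52}, {"tx": 0, "ty": 0, "tz": 0, "rx": 0, "ry": 0, "rz": 0, "hand": 0.5}, {"tx": 0, "ty": 0, "tz": 0, "rx": 0, "ry": 0, "rz": 0, "hand": 0.48}, {"tx": 0, "ty": 0, "tz": 0, "rx": 0, "ry": 0, "rz": 0, "hand": 0.46}, {"tx": 0, "ty": 0, "tz": 0, "rx": 0, "ry": 0, "rz": 0, "hand": 0.44}, {"tx": 0, "ty": 0, "tz": 0, "rx": 0, "ry": 0, "rz": 0, "hand": 0.4}, {"tx": 0, "ty": 0, "tz": 0, "rx": 0, "ry": 0, "rz": 0, "hand": 0.3}, {"tx": 0, "ty": 0, "tz": 0, "rx": 0, "ry": 0, "rz": 0, "hand": 0.3}], newtons=7)

```text
time_s: 11.62
ee_pos: [0.5668, 0.0004, 0.1299]
eef_rot: [0.257, 0.12, 0.958, -0.033]
ft_force: [-0.1, 0.0, -1.1]
finger_gap: 0.04
finger_force: 7.0
```

```bash
python3 - <<'E'
from h import *
go(hp((-1,PY*1000,-5)),Rpin());print(bot.sense()['ft_force'],bot.sense()['finger_force'])
E
```

```text
shift(x0.1m) [ 0.007 -0.001  0.004] turn(x0.5) [-0.     0.002  0.002] t 11.62 gap 0.039969236260061096
[-0.05913232  0.01458229 -1.12701921] 6.999996677041054
```

Gripped at 7 N with a 40 mm gap. Lifting slowly along the head's normal.

carry_out(series=[{"tx": 0, "ty": 0, "tz": -0.04, "rx": 0, "ry": 0, "rz": 0, "hand": 0.3}, {"tx": 0, "ty": 0, "tz": -0.08, "rx": 0, "ry": 0, "rz": 0, "hand": 0.3}, {"tx": 0, "ty": 0, "tz": -0.12, "rx": 0, "ry": 0, "rz": 0, "hand": 0.3}, {"tx": 0, "ty": 0, "tz": -0.15, "rx": 0, "ry": 0, "rz": 0, "hand": 0.3}, {"tx": 0, "ty": 0, "tz": -0.15, "rx": 0, "ry": 0, "rz": 0, "hand": 0.3}, {"tx": 0, "ty": 0, "tz": -0.2, "rx": 0, "ry": 0, "rz": 0, "hand": 0.3}, {"tx": 0, "ty": 0, "tz": -0.2, "rx": 0, "ry": 0, "rz": 0, "hand": 0.3}, {"tx": 0, "ty": 0, "tz": -0.15, "rx": 0, "ry": 0, "rz": 0, "hand": 0.3}, {"tx": 0, "ty": 0, "tz": 0, "rx": 0, "ry": 0, "rz": 0, "hand": 0.3}])

```text
time_s: 12.75
ee_pos: [0.5139, 0.0141, 0.2253]
eef_rot: [0.258, 0.12, 0.958, -0.033]
ft_force: [0.5, -0.4, -0.3]
finger_gap: 0.0404
finger_force: 7.0
```

```bash
cat >> h.py <<'E'
REST=np.array([.456,-.327,.055]); RY=.115
def Rrest(): 
    a=np.array([np.cos(RY),np.sin(RY),0]);b=np.array([-np.sin(RY),np.cos(RY),0]); return np.column_stack([-a,b,[0,0,-1]])
E
python3 - <<'E'
from h import *
st,R,x=now();c=cam('wrist',st)
W=imaging.read_camera('wrist')
m=mask(W,(105,80,60),(130,255,255));k,l,s,cc=cv2.connectedComponentsWithStats(m)
print([(s[i],cc[i]) for i in range(1,k) if s[i,4]>60])
print('expected ring', proj(c,x+R@np.array([0,0,-.017])))
go(REST+[0,0,.11],Rrest())
p=x.copy();print(x, 'turn-first then shift:', Rrest().T@(REST+[0,0,.11]-x)*10)
E
```

```text
[(array([301,   0,  56,  38, 368], dtype=int32), array([326.31793478,  18.89673913])), (array([324,   0,  25,   9, 135], dtype=int32), array([335.87407407,   3.73333333])), (array([246, 207,  74,  53, 434], dtype=int32), array([281.16820276, 224.01152074])), (array([263, 247,  39,  13, 202], dtype=int32), array([282.47524752, 252.28217822])), (array([248, 291,   4,  28,  68], dtype=int32), array([249.54411765, 304.63235294])), (array([314, 291,   3,  28,  74], dtype=int32), array([315.08108108, 305.22972973]))]
expected ring [281.99956262 268.86698954]
shift(x0.1m) [ 0.06  -3.447  0.658] turn(x0.5) [-0.192  1.04  -0.711] t 12.8 gap 0.039802246944739654
[0.51391285 0.01405472 0.225298  ] turn-first then shift: [ 0.96665226 -3.32156668  0.60297999]
```

The plaque is held squarely, ring arc at (282,252). Now turning it level.

carry_out(series=[{"tx": 0, "ty": 0, "tz": -0.25, "rx": 0, "ry": 0, "rz": 0, "hand": 0.3}, {"tx": 0, "ty": 0, "tz": -0.25, "rx": 0, "ry": 0, "rz": 0, "hand": 0.3}, {"tx": 0, "ty": 0, "tz": 0, "rx": -0.024, "ry": 0.13, "rz": -0.089, "hand": 0.3}, {"tx": 0, "ty": 0, "tz": 0, "rx": -0.024, "ry": 0.13, "rz": -0.089, "hand": 0.3}, {"tx": 0, "ty": 0, "tz": 0, "rx": -0.024, "ry": 0.13, "rz": -0.089, "hand": 0.3}, {"tx": 0, "ty": 0, "tz": 0, "rx": -0.024, "ry": 0.13, "rz": -0.089, "hand": 0.3}, {"tx": 0, "ty": 0, "tz": 0, "rx": -0.024, "ry": 0.13, "rz": -0.089, "hand": 0.3}, {"tx": 0, "ty": 0, "tz": 0, "rx": -0.024, "ry": 0.13, "rz": -0.089, "hand": 0.3}, {"tx": 0, "ty": 0, "tz": 0, "rx": -0.024, "ry": 0.13, "rz": -0.089, "hand": 0.3}, {"tx": 0, "ty": 0, "tz": 0, "rx": -0.024, "ry": 0.13, "rz": -0.089, "hand": 0.3}, {"tx": 0, "ty": 0, "tz": 0, "rx": 0, "ry": 0, "rz": 0, "hand": 0.3}])

```text
time_s: 14.18
ee_pos: [0.4909, 0.0197, 0.2666]
eef_rot: [-0.001, -0.057, 0.998, -0.0]
ft_force: [-0.4, -0.0, -1.1]
finger_gap: 0.0399
finger_force: 7.0
```

```bash
python3 - <<'E'
from h import *
go(REST+[-.05,0,.14],Rrest())
E
```

```text
shift(x0.1m) [ 1.239 -3.347  0.718] turn(x0.5) [-0.    -0.002 -0.001] t 14.18 gap 0.039874131156186945
```

carry_out(series=[{"tx": -0.015, "ty": -0.2, "tz": 0, "rx": 0, "ry": -0.002, "rz": 0, "hand": 0.3}, {"tx": -0.015, "ty": -0.35, "tz": 0, "rx": 0, "ry": 0, "rz": 0, "hand": 0.3}, {"tx": -0.015, "ty": -0.4, "tz": 0, "rx": 0, "ry": 0, "rz": 0, "hand": 0.3}, {"tx": -0.015, "ty": -0.4, "tz": 0, "rx": 0, "ry": 0, "rz": 0, "hand": 0.3}, {"tx": -0.015, "ty": -0.4, "tz": 0, "rx": 0, "ry": 0, "rz": 0, "hand": 0.3}, {"tx": -0.015, "ty": -0.4, "tz": 0, "rx": 0, "ry": 0, "rz": 0, "hand": 0.3}, {"tx": -0.015, "ty": -0.4, "tz": 0, "rx": 0, "ry": 0, "rz": 0, "hand": 0.3}, {"tx": -0.015, "ty": -0.4, "tz": 0.2, "rx": 0, "ry": 0, "rz": 0, "hand": 0.3}, {"tx": -0.015, "ty": -0.35, "tz": 0.3, "rx": 0, "ry": 0, "rz": 0, "hand": 0.3}, {"tx": -0.015, "ty": -0.2, "tz": 0.2, "rx": 0, "ry": 0, "rz": 0, "hand": 0.3}, {"tx": 0, "ty": 0, "tz": 0, "rx": 0, "ry": 0, "rz": 0, "hand": 0.3}, {"tx": 0, "ty": 0, "tz": 0, "rx": 0, "ry": 0, "rz": 0, "hand": 0.3}])

```text
time_s: 15.68
ee_pos: [0.5446, -0.3249, 0.1978]
eef_rot: [-0.0, -0.058, 0.998, 0.0]
ft_force: [0.6, -1.3, -0.1]
finger_gap: 0.04
finger_force: 7.0
```

```bash
python3 - <<'E'
from h import *
st,R,x=now();c=cam('wrist',st)
W=imaging.read_camera('wrist');np.save('pics/w5.npy',W)
cv2.imwrite('pics/w5.png',W[:,:,::-1]); e=proj(c,REST);print(e)
m=mask(W,(10,20,130),(35,130,255),(0,0,560,230));k,l,s,cc=cv2.connectedComponentsWithStats(m)
for i in range(1,k):
    if s[i,4]>300:
        r=cv2.minAreaRect(cv2.findNonZero((l==i).astype(np.uint8)));b=np.array([plane(c,q,.055) for q in cv2.boxPoints(r)])
        e=b[1]-b[0];f=b[2]-b[1];L=e if np.linalg.norm(e)>np.linalg.norm(f) else f
        print(s[i],r,b.mean(0).round(4),np.linalg.norm(e).round(3),np.linalg.norm(f).round(3),np.arctan2(L[1],L[0]))
E
```

```text
[291.48114873  97.80905475]
[ 272   57   35   86 2902] ((288.9999694824219, 99.49999237060547), (33.99999237060547, 84.99998474121094), 0.0) [ 0.4587 -0.3289  0.055 ] 0.071 0.029 -3.0349432008662616
[  389    83   171   147 16167] ((474.0, 155.99996948242188), (169.99996948242188, 145.99996948242188), -0.0) [ 0.4905 -0.1547  0.055 ] 0.133 0.147 1.68511815949508
[    0   115   174   115 14511] ((86.5, 172.0), (173.0, 114.0), 0.0) [ 0.5442 -0.5067  0.055 ] 0.108 0.153 1.6850051666709422
[240 199  85  31 629] ((282.0, 214.0), (83.99998474121094, 29.999996185302734), -0.0) [ 0.5615 -0.3232  0.055 ] 0.03 0.079 1.6846826421133008
[ 251  212   64   18 1066] ((282.5, 220.5), (62.99999237060547, 16.999996185302734), -0.0) [ 0.5677 -0.3221  0.055 ] 0.017 0.06 1.684629044234241
```

View pics/w5.png

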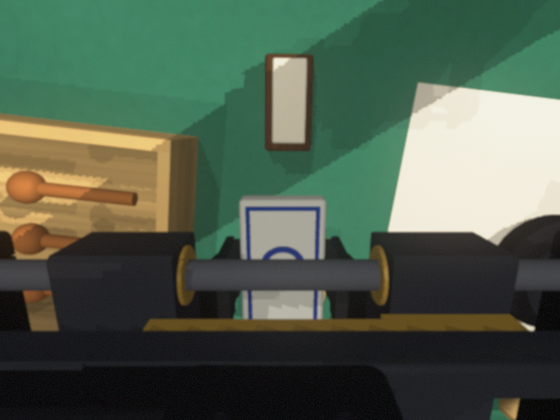

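Rest pad at (289,99.5), measuring 71x29 mm: centre (0.4587,-0.3289), yaw 0.107. The plaque is held straight. I'll check the clearance to the wooden box corner at (196,138).

```bash
sed -i 's/^REST=.*/REST=np.array([.4585,-.3286,.055]); RY=.11/' h.py; python3 - <<'E'
from h import *
st,R,x=now();c=cam('wrist',st)
for z in(.05,.1,.14):print(plane(c,(196,138),z))
go(REST+[0,0,.03],Rrest())
E
```

```text
[ 0.50075009 -0.40961061  0.05      ]
[ 0.49747318 -0.39719165  0.1       ]
[ 0.49485166 -0.38725648  0.14      ]
shift(x0.1m) [0.864 0.063 1.134] turn(x0.5) [-0.001  0.001  0.011] t 15.72 gap 0.04028267085160591
```

carry_out(series=[{"tx": 0.2, "ty": 0.063, "tz": 0, "rx": 0, "ry": 0, "rz": 0.011, "hand": 0.3}, {"tx": 0.264, "ty": 0, "tz": 0, "rx": 0, "ry": 0, "rz": 0, "hand": 0.3}, {"tx": 0.25, "ty": 0, "tz": 0, "rx": 0, "ry": 0, "rz": 0, "hand": 0.3}, {"tx": 0.15, "ty": 0, "tz": 0.1, "rx": 0, "ry": 0, "rz": 0, "hand": 0.3}, {"tx": 0, "ty": 0, "tz": 0.25, "rx": 0, "ry": 0, "rz": 0, "hand": 0.3}, {"tx": 0, "ty": 0, "tz": 0.3, "rx": 0, "ry": 0, "rz": 0, "hand": 0.3}, {"tx": 0, "ty": 0, "tz": 0.3, "rx": 0, "ry": 0, "rz": 0, "hand": 0.3}, {"tx": 0, "ty": 0, "tz": 0.18, "rx": 0, "ry": 0, "rz": 0, "hand": 0.3}, {"tx": 0, "ty": 0, "tz": 0, "rx": 0, "ry": 0, "rz": 0, "hand": 0.3}, {"tx": 0, "ty": 0, "tz": 0, "rx": 0, "ry": 0, "rz": 0, "hand": 0.3}])

```text
time_s: 16.98
ee_pos: [0.4591, -0.3293, 0.0861]
eef_rot: [0.001, -0.055, 0.998, -0.001]
ft_force: [-0.3, 0.5, -1.5]
finger_gap: 0.0399
finger_force: 7.0
```

```bash
python3 - <<'E'
from h import *
go(REST+[0,0,-.005],Rrest());print(bot.sense()['ft_force'])
E
```

```text
shift(x0.1m) [0.006 0.009 0.361] turn(x0.5) [-0.004  0.003  0.001] t 16.98 gap 0.03987533039637156
[-0.27336452  0.52788591 -1.45530049]
```

carry_out(series=[{"tx": 0.006, "ty": 0.008, "tz": 0.1, "rx": 0, "ry": 0, "rz": 0, "hand": 0.3}, {"tx": 0, "ty": 0, "tz": 0.1, "rx": 0, "ry": 0, "rz": 0, "hand": 0.3}, {"tx": 0, "ty": 0, "tz": 0.08, "rx": 0, "ry": 0, "rz": 0, "hand": 0.3}, {"tx": 0, "ty": 0, "tz": 0.04, "rx": 0, "ry": 0, "rz": 0, "hand": 0.3}, {"tx": 0, "ty": 0, "tz": 0.02, "rx": 0, "ry": 0, "rz": 0, "hand": 0.3}, {"tx": 0, "ty": 0, "tz": 0.02, "rx": 0, "ry": 0, "rz": 0, "hand": 0.3}, {"tx": 0, "ty": 0, "tz": 0.02, "rx": 0, "ry": 0, "rz": 0, "hand": 0.3}, {"tx": 0, "ty": 0, "tz": 0, "rx": 0, "ry": 0, "rz": 0, "hand": 0.3}, {"tx": 0, "ty": 0, "tz": 0, "rx": 0, "ry": 0, "rz": 0, "hand": 0.3}])

```text
time_s: 18.1
ee_pos: [0.4574, -0.3283, 0.0468]
eef_rot: [-0.0, -0.055, 0.998, 0.0]
ft_force: [-2.3, 1.1, 1.7]
finger_gap: 0.0397
finger_force: 7.0
```

```bash
python3 - <<'E'
from h import *
go(REST+[0,0,-.005],Rrest());print(bot.sense()['ft_force'],now()[2])
E
```

```text
shift(x0.1m) [-0.011 -0.004 -0.032] turn(x0.5) [ 0. -0. -0.] t 18.1 gap 0.03972603123900321
[-2.34982048  1.11484616  1.69150558] [ 0.4573933  -0.32827514  0.04683386]
```

Contact felt (about 3 N change). Releasing and retreating.

carry_out(series=[{"tx": 0, "ty": 0, "tz": 0, "rx": 0, "ry": 0, "rz": 0, "hand": 0.5}, {"tx": 0, "ty": 0, "tz": 0, "rx": 0, "ry": 0, "rz": 0, "hand": 0.6}, {"tx": 0, "ty": 0, "tz": 0, "rx": 0, "ry": 0, "rz": 0, "hand": 0.68}, {"tx": 0, "ty": 0, "tz": 0, "rx": 0, "ry": 0, "rz": 0, "hand": 0.68}, {"tx": 0, "ty": 0, "tz": -0.1, "rx": 0, "ry": 0, "rz": 0, "hand": 0.68}, {"tx": 0, "ty": 0, "tz": -0.2, "rx": 0, "ry": 0, "rz": 0, "hand": 0.68}, {"tx": 0, "ty": 0, "tz": -0.4, "rx": 0, "ry": 0, "rz": 0, "hand": 0.68}, {"tx": 0, "ty": 0, "tz": -0.5, "rx": 0, "ry": 0, "rz": 0, "hand": 0.68}, {"tx": -0.3, "ty": 0, "tz": -0.2, "rx": 0, "ry": 0, "rz": 0, "hand": 0.68}, {"tx": -0.4, "ty": 0, "tz": 0, "rx": 0, "ry": 0, "rz": 0, "hand": 0.68}, {"tx": 0, "ty": 0, "tz": 0, "rx": 0, "ry": 0, "rz": 0, "hand": 0.68}, {"tx": 0, "ty": 0, "tz": 0, "rx": 0, "ry": 0, "rz": 0, "hand": 0.68}, {"tx": 0, "ty": 0, "tz": 0, "rx": 0, "ry": 0, "rz": 0, "hand": 0.68}])

```text
time_s: 19.73
ee_pos: [0.5258, -0.3205, 0.1863]
eef_rot: [-0.001, -0.054, 0.999, 0.001]
ft_force: [0.1, -0.6, -0.6]
finger_gap: 0.0593
finger_force: 0.0
```

```bash
python3 - <<'E'
from h import *
st,R,x=now();c=cam('wrist',st)
W=imaging.read_camera('wrist')
m=mask(W,(105,80,60),(130,255,255),(200,0,380,240))
r=cv2.minAreaRect(cv2.findNonZero(m));b=np.array([plane(c,q,.0655) for q in cv2.boxPoints(r)])
print(r,b.mean(0),[np.linalg.norm(b[i+1]-b[i]).round(4) for i in(0,1)],np.arctan2(*(b[2]-b[1])[1::-1]),proj(c,REST+[0,0,.01]))
D=imaging.read_camera('side');S=imaging.read_camera('scene');cs,cd=cam('scene'),cam('side')
red=lambda im,roi:mask(im,(0,170,90),(6,255,255),roi)|mask(im,(174,170,90),(180,255,255),roi)
p=cen(red(S,(240,170,290,240)));q=cen(red(D,(270,190,330,260)));H,o=head(*PH)
print(H.T@(tri([ray(cs,p[0]),ray(cd,q[0])])[0]-o)*1000)
a=cv2.resize(W[40:240,190:390],(400,400));d=cv2.resize(D[190:270,270:350],(400,400),interpolation=cv2.INTER_CUBIC)
cv2.imwrite('pics/fin.png',np.hstack([a,d])[:,:,::-1])
E
```

```text
((282.0, 120.5), (73.0, 40.0), 90.0) [ 0.45803463 -0.32804701  0.0655    ] [np.float64(0.0321), np.float64(0.0582)] 0.12258670930517632 [281.27514725 121.95497575]
[ 46.37756362 -58.13758516  26.00843876]
```

View pics/fin.png

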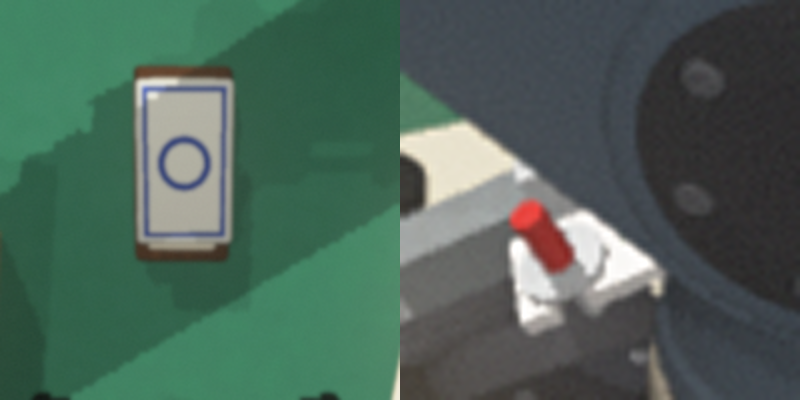

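The plaque lies face up and centred on the rest (wrist (282,120.5) against an expected (281,122)). The red pin hangs in the dotted notch at head frame (46,-58,26), and the arm touches nothing.

```bash
python3 -c "
from rig import bot
print(bot.hand_in())"
```

```text
the job is handed in; nothing more can be done
None
```

The job is handed in: at the last look the pin hung by its collar in the green-dotted notch and the plaque lay face up, centred and released on the felt rest, having been gripped at 7 N; the hand-in call returned no verdict.

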